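Leak check along a reactor lid joint

ROBOT

A 6-joint arm with a two-finger parallel gripper is mounted at the origin on the work surface. World frame = base frame: x ahead of the robot, y to its left, z up, the work surface at z = 0. Lengths are in m, angles in rad, forces in N, time in s.
With the tool pointing down it reaches from about 0.3 to 0.95 m from the base axis. Payload 3.1 kg.
Tool frame: the origin (TCP) lies at the very end of the fingers, on their centre line; the grasp point (between the pads) lies 19 mm behind it; x points along the fingers, y is the direction in which the jaws open and shut, and the axes are right-handed (so a half turn about x gives the same grasp; the last joint's range is limited). The gripper opens to 85 mm and grips with 20 to 120 N. Pads are 22 mm wide; open, the fingers measure 114 mm over their backs; the gripper's body (76 mm by 85 mm) begins 54 mm behind the grasp point. The pads swing forward as they close: fully open they stand 13 mm farther back than shut.
Start: joints at [-1.199, 0.308, 1.634, -0, 1.2, -0.07], TCP at [0.267, -0.565, 0.193] pointing down, gripper open.
Joint ranges: [-3.06, 3.06], [-0.79, 1.96], [0.05, 2.63], [-1.19, 4.34], [0.05, 2.64], [-2.94, 2.94]. Speed limits (rad/s): [2.79, 2.79, 3.14, 3.14, 3.14, 3.14].

INTERFACE

Orientations are given as a unit quaternion [x, y, z, w].
In Python, from bench import * gives the robot as it stands.
- The arm moves only by the tool send_rows, never from a script. Its arguments are lists of equal length, an entry for each row: "rot": the turn, a rotation vector about the tool's x, y, z in rad, a list of three; "translation": the shift along the tool's x, y, z in m, a list of three; "fingers": the finger opening in m, from 0 to 0.0854. In form: {"rot": [[rx, ry, rz], ...], "translation": [[dx, dy, dz], ...], "fingers": [fingers, ...]}. A call has 1 to 5 rows; each row shifts and turns the pose as measured when the row begins, along the tool's axes as they then stand; what a row does not reach is not made up. A row lasts 1/10 s, in which the tool goes at most 50 mm and 8.59 degrees, less where a joint would pass 70% of its speed; a pose out of reach is approached as far as the arm can. A call with a gripper value outside its range is refused whole. The fingers move at their own pace and stop on an object; "grip_force" is the grip in N (left out, the last holds). Time passes only in rows, so rows that do not move let the fingers close. It gives the time, the measured TCP pose, the force and the opening at its end, in the units of the state.
- state(): the state, without advancing time (a new reading comes with each control period).
- camera(name): name is "side" or "top"; returns the picture (384x512x3 uint8, red, green, blue); there is no depth.
- camera_params(name): a dict with "K" (3x3 intrinsics, pixels), "R" (3x3) and "t" (3): a world point X has camera coordinates R X + t. Camera axes: x right, y down, z forward; pixel columns grow to the right and rows downward; lengths in m; the calibration is good to about 2 mm. A picture is of the moment at which its call begins. camera_params takes no time and is no camera call.
- sign_off(): hands the job in, once; it reports no verdict.
The state is a dict: "t": time; "joint_positions": joint angles; "dq": joint speeds; "tau": joint torques, N m; "ee_pos": TCP position; "eef_rot": TCP orientation; "force": force on the tool from outside, world axes, zero at the start; "wrist_torque": the same for the moment, N m; "finger_gap": finger opening in m.
Only numpy, scipy, OpenCV 4.12 (cv2) and the standard library are available. Lean on these libraries where they do the work, as an engineer would, in place of code of your own. Each camera call takes 0.05 s, during which the arm holds its last target. There are 200 camera calls.

TASK

Take the leak-detector probe out of its holder and run its tip slowly (about 3 cm per second) along the whole dark joint down the middle of the oblong metal chamber's lid, starting at the end with the hose fitting and finishing at the plain end. Keep the tip just over the joint, within about a centimetre, and do not press on the lid. Then stand the probe back in its holder and let go.

Things in the scene. Friction and masses are not known exactly. Their poses are not given: they have to be found in the camera images.
- probe_grip (a point): Centre of the grey upright handle (24 x 24 mm, 70 mm tall) of the loose leak-detector probe, 80 to 170 g; x, y square to its faces, z up along the probe. Under the handle: a black round collar, 48 mm across, 6 mm thick, then a steel shaft, 12 mm across, 70 mm long, with a tapered tip. 146 mm long in all. It starts standing in its holder.
- probe_tip (a point): Lower end of the probe's steel shaft (6 mm across there), on its axis, 111 mm below the handle's centre; z points up along the probe to the handle. In the holder it is hidden in the hole.
- joint_mid (a point): Middle of the joint, a straight dark 6 mm strip between two lid plates, at lid-top height (70 mm; strip 2 mm lower). Chamber fixed, lid 180 x 102 mm. The joint runs along x, 90 mm each way: +x to the end with brass hose fitting and white tap (below lid top, reaching 133 mm out), -x to the plain end; z up. Bolt heads 4 mm high stand 40 mm beside it.
- holder_mouth (a point): Centre of the mouth of the round hole in the top of the fixed white holder block, 76 x 76 mm, 90 mm high; z up. The hole is 26 mm across, 80 mm deep. The probe's shaft stands loosely in it with the collar resting on the block's top: the handle's centre is then 41 mm above this point, the tip 70 mm below it.
Not all that is in view belongs to the job. Of the things that look like the part that bears probe_grip, the middle-sized one is meant. Leave any brown look-alike of the part that bears joint_mid alone.

How it is judged:
On the way, in this order (a step that is already met when the one before it is completed fails the run):
1. the tip is at the fitting end of the joint, within 12 mm sideways and 16 mm above it, moving slowly (at most about 90 mm/s) (x of probe_tip in the frame of joint_mid between 0.061 and 0.1 m and y of probe_tip in the frame of joint_mid between -0.012 and 0.012 m and z of probe_tip in the frame of joint_mid between -0.006 and 0.016 m), for 0.2 s.
2. the tip has followed the joint past its first quarter, within 12 mm sideways and 16 mm above it, moving slowly (at most about 90 mm/s) (x of probe_tip in the frame of joint_mid between 0.033 and 0.051 m and y of probe_tip in the frame of joint_mid between -0.012 and 0.012 m and z of probe_tip in the frame of joint_mid between -0.006 and 0.016 m), for 0.2 s.
3. the tip nears the middle of the joint, within 12 mm sideways and 16 mm above it, moving slowly (at most about 90 mm/s) (x of probe_tip in the frame of joint_mid between 0.005 and 0.023 m and y of probe_tip in the frame of joint_mid between -0.012 and 0.012 m and z of probe_tip in the frame of joint_mid between -0.006 and 0.016 m), for 0.2 s.
4. the tip is just past the middle of the joint, within 12 mm sideways and 16 mm above it, moving slowly (at most about 90 mm/s) (x of probe_tip in the frame of joint_mid between -0.023 and -0.005 m and y of probe_tip in the frame of joint_mid between -0.012 and 0.012 m and z of probe_tip in the frame of joint_mid between -0.006 and 0.016 m), for 0.2 s.
5. the tip follows the joint's last third, within 12 mm sideways and 16 mm above it, moving slowly (at most about 90 mm/s) (x of probe_tip in the frame of joint_mid between -0.051 and -0.033 m and y of probe_tip in the frame of joint_mid between -0.012 and 0.012 m and z of probe_tip in the frame of joint_mid between -0.006 and 0.016 m), for 0.2 s.
6. the tip reaches the plain end of the joint, within 12 mm sideways and 16 mm above it, moving slowly (at most about 90 mm/s) (x of probe_tip in the frame of joint_mid between -0.1 and -0.061 m and y of probe_tip in the frame of joint_mid between -0.012 and 0.012 m and z of probe_tip in the frame of joint_mid between -0.006 and 0.016 m), for 0.2 s.
At the end, for the whole second after the job is handed in: The probe stands in its holder's hole, its collar down on the block (tip at least 64 mm below the mouth and within 14 mm of the hole's axis), upright within 10 degrees, at rest and released (horizontal distance between probe_tip and holder_mouth below 0.014 m and z of probe_tip in the frame of holder_mouth below -0.064 m and angle between probe_grip's own z axis and vertical below 0.17 rad and linear speed of probe below 0.02 m/s); the robot touches nothing.
It fails at once if the probe is pressed on the chamber with more than 15 N (contact force between probe and chamber above 15 N).
It also fails if it takes over 59 s, if anything falls off the work surface, if the arm or the gripper's body presses on something with over 40 N, if the wrist force passes 120 N, or if a joint passes its speed limit or range.

## Working session

There is one attempt and no reset: what is moved stays moved. The work goes in short steps, Python scripts to look and compute and a tool call to move; the robot and the scene stay as the last step left them, time stands still between calls to the robot, and variables do not carry over. Pictures are saved under pics/ and viewed, about 8 in all and at most 12, crops included, and the job is handed in when it is done.

Besides the shell and the picture viewer there is one more tool, called after "Emit:" as a command line: name --argument value ..., lists and objects as JSON in quotes. send_rows: Moves the arm, as the interface text tells. Its arguments: {"type":"object","properties":{"rot":{"type":"array"},"translation":{"type":"array"},"fingers":{"type":"array"},"grip_force":{"type":"number"}},"required":["rot","translation","fingers"]}

```bash
mkdir -p pics; python3 - <<'E'
from bench import *
import cv2
for n in("side","top"):
    cv2.imwrite(f"pics/{n}0.png",camera(n)[:,:,::-1]); p=camera_params(n); print(n,p["K"],p["R"],p["t"])
s=state();print(s["t"],s["ee_pos"],s["eef_rot"],s["finger_gap"])
a,b=cv2.imread("pics/side0.png"),cv2.imread("pics/top0.png")
E
```

```text
side [[364.13922511   0.         257.10514986]
 [  0.         364.13922511 182.85607989]
 [  0.           0.           1.        ]] [[ 9.96298206e-01 -8.59629509e-02  5.05792037e-04]
 [-5.44677089e-02 -6.35803019e-01 -7.69927133e-01]
 [ 6.65067924e-02  7.67049472e-01 -6.38131612e-01]] [-0.59932393  0.10598743  0.78593257]
top [[388.73520831   0.         257.95606363]
 [  0.         388.73520831 196.05872941]
 [  0.           0.           1.        ]] [[-0.01563132 -0.99987726  0.00106178]
 [-0.99484866  0.01544632 -0.10018765]
 [ 0.10015895 -0.00262238 -0.99496799]] [0.00806432 0.60834597 0.95646234]
0.1 [ 0.26691683 -0.5642203   0.19195215] [-0.68981081 -0.15569284  0.69002652 -0.15422122] 0.0852971734740008
```

View pics/side0.png

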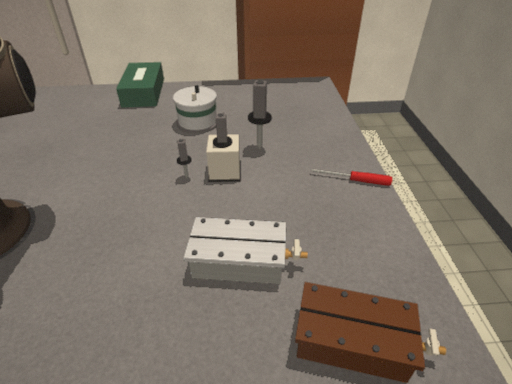

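View pics/top0.png

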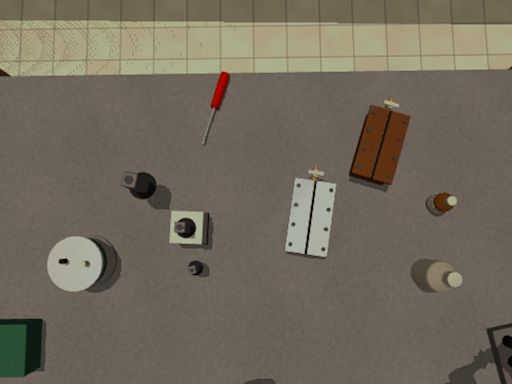

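Three probe look-alikes in the side view: large at (260,105), middle-sized in the white block at (222,130), small at (183,152). The middle one in the holder fits. The metal chamber is the grey one (top 311,217), and the brown one (380,145) is the decoy. I'll confirm in crops.

```bash
python3 - <<'E'
import cv2,numpy as np
a,b=cv2.imread("pics/side0.png"),cv2.imread("pics/top0.png")
r=lambda i,x,y,w,h,s:cv2.resize(i[y:y+h,x:x+w],None,fx=s,fy=s,interpolation=cv2.INTER_CUBIC)
# left: top holder x160-220,y200-260 s6 (360), right: top chamber x275-345,y160-260 s6 
im=np.zeros((600,800,3),np.uint8)
im[:360,:360]=r(b,160,200,60,60,6); im[:600,370:790]=r(b,275,160,70,100,6)
cv2.imwrite("pics/c1.png",im)
im=np.zeros((600,800,3),np.uint8)
im[:500,:300]=r(a,195,100,60,100,5); im[:450,310:800]=r(a,182,200,140,90,3.5)[:450,:490] if 0 else np.pad(r(a,182,200,140,90,3.5),((0,135),(0,0),(0,0)))[:450,:490]
cv2.imwrite("pics/c2.png",im)
E
```

```text
(no output)
```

View pics/c1.png

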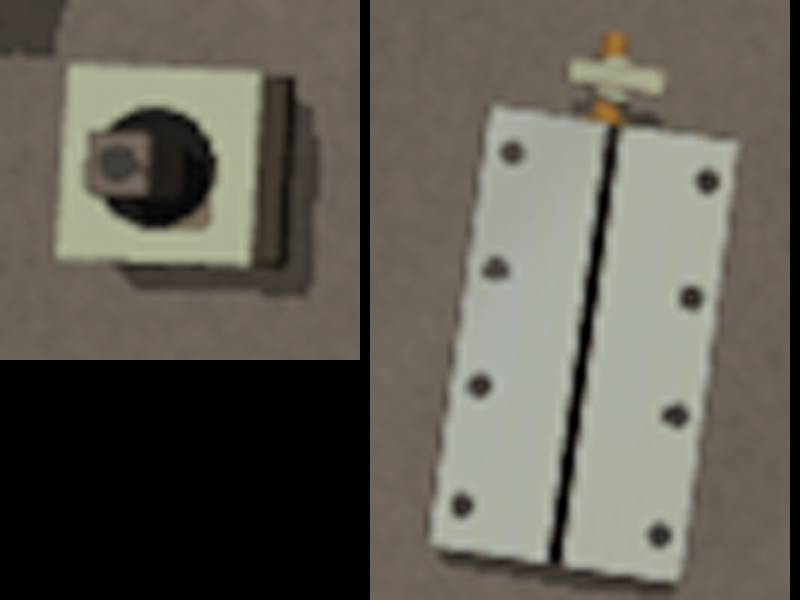

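View pics/c2.png

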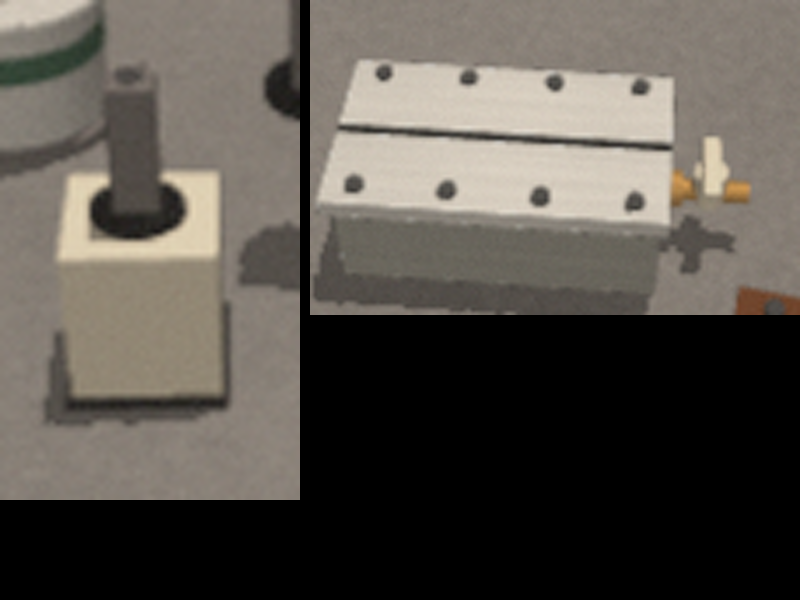

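The crops confirm it. The middle probe stands in the white holder (handle top at crop 120,162, lid joint ends at crop 613,127 and 556,563). The fitting end is at +x.

```bash
cat > h.py <<'E'
from bench import *
import cv2, numpy as np
from scipy.spatial.transform import Rotation as Ro
def ray(n,u,v,z):
    p=camera_params(n);K,R,t=(np.array(p[k]) for k in("K","R","t"))
    d=R.T@np.linalg.solve(K,[u,v,1]);c=-R.T@t
    return c+d*(z-c[2])/d[2]
def proj(n,X):
    p=camera_params(n);K,R,t=(np.array(p[k]) for k in("K","R","t"))
    q=K@(R@np.array(X)+t);return q[:2]/q[2]
E
python3 - <<'E'
from h import *
np.set_printoptions(precision=4,suppress=True)
T=lambda pts,x,y,s,ox=0:[((u-ox+.5)/s-.5+x,(v+.5)/s-.5+y) for u,v in pts]
sets=[("top hold",.09,T([(67,63),(265,72),(252,267),(57,258)],160,200,6)),
("side hold",.09,T([(68,172),(218,172),(222,258),(58,262)],195,100,5)),
("top handle",.166,T([(90,132),(149,132),(150,197),(87,194)],160,200,6)),
("side handle",.166,T([(109,70),(152,68),(157,88),(108,90)],195,100,5)),
("top collar",.096,T([(156,167)],160,200,6)),("side collar",.096,T([(138,208)],195,100,5)),
("top lid",.07,T([(493,107),(740,142),(682,582),(432,545)],275,160,6,370)),
("side lid",.07,T([(358,60),(674,78),(672,227),(318,206)],182,200,3.5,310)),
("top joint",.07,T([(613,127),(556,563)],275,160,6,370)),
("side joint",.07,T([(672,148),(340,127)],182,200,3.5,310))]
for n,z,p in sets:
    P=np.array([ray(n.split()[0],u,v,z)[:2] for u,v in p])
    e=np.diff(np.r_[P,P[:1]],axis=0)
    print(n,P.mean(0),P.tolist() if len(P)<3 else "",np.linalg.norm(e,axis=1),np.degrees(np.arctan2(e[:,1],e[:,0])))
s=state();print(s["t"],Ro.from_quat(s["eef_rot"]).as_matrix())
E
```

```text
top hold [0.5314 0.1694]  [0.0785 0.0767 0.0767 0.0767] [-93.4959 176.0922  86.481   -2.5411]
side hold [0.5319 0.1677]  [0.076  0.0764 0.0775 0.0797] [ -4.885  -91.221  177.5596  87.5865]
top handle [0.5302 0.1705]  [0.0214 0.0235 0.0228 0.0224] [ -90.8935 -178.928    86.3921   -2.4404]
side handle [0.5317 0.1656]  [0.02   0.019  0.0224 0.0187] [  0.5691 -84.1396 179.8184  88.5866]
top collar [0.5304 0.17  ] [[0.5303870777944326, 0.16999004868771414]] [0.] [0.]
side collar [0.5304 0.1644] [[0.530437658460252, 0.16443207707805152]] [0.] [0.]
top lid [ 0.5525 -0.1285]  [0.1016 0.1795 0.101  0.1791] [-99.0411 170.5216  80.7495  -9.2852]
side lid [ 0.5533 -0.1304]  [0.179  0.103  0.1784 0.104 ] [ -9.4435 -98.9364 170.8882  81.4114]
top joint [ 0.5521 -0.1276] [[0.6399029518949859, -0.14167803214488356], [0.46421681916307334, -0.113515866475773]] [0.1779 0.1779] [170.8931  -9.1069]
side joint [ 0.5532 -0.1297] [[0.6409058781856376, -0.144668421337812], [0.4654641120148687, -0.11478025725107588]] [0.178 0.178] [170.3319  -9.6681]
0.1 [[-0.0008  0.4276 -0.904 ]
 [ 0.002  -0.904  -0.4276]
 [-1.     -0.0021 -0.0002]]
```

Emit:
send_rows --rot '[[0.097,0,0],[0.097,0,0],[0.097,0,0],[0.097,0,0],[0.097,0,0]]' --translation '[[-0.03,0,0],[-0.03,0,0],[0,0,0],[0,0,0],[0,0,0]]' --fingers '[0.085,0.085,0.085,0.085,0.085]' --grip_force 50

```text
t: 0.6
ee_pos: [0.2659, -0.5617, 0.2499]
eef_rot: [-0.705, 0.019, 0.708, 0.025]
force: [-0.8, -0.5, -0.1]
finger_gap: 0.0851
```

```bash
cat > go.py <<'E'
import sys
from h import *
np.set_printoptions(precision=4,suppress=True)
s=state();M=Ro.from_quat(s["eef_rot"]).as_matrix();p=np.array(s["ee_pos"])
tg=np.array([float(a) for a in sys.argv[1:4]]);yaw=float(sys.argv[4]) if len(sys.argv)>4 else -92.5
y=np.array([np.cos(np.radians(yaw)),np.sin(np.radians(yaw)),0]);x=np.array([0,0,-1]);W=np.c_[x,y,np.cross(x,y)]
print("t",s["t"],"p",p,"gap",s["finger_gap"],"F",s["force"],"shift",M.T@(tg-p),"rot",Ro.from_matrix(M.T@W).as_rotvec())
E
python3 go.py 0.5316 0.1685 0.25
```

```text
t 0.6 p [ 0.2659 -0.5617  0.2499] gap 0.08507621158256887 F [-0.811  -0.5087 -0.0813] shift [ 0.006  -0.7453 -0.2199] rot [-0.0184  0.0043  0.0095]
```

Emit:
send_rows --rot '[[-0.018,0.004,0.009],[0,0,0],[0,0,0],[0,0,0],[0,0,0]]' --translation '[[0,-0.046,-0.0136],[0,-0.046,-0.0136],[0,-0.046,-0.0136],[0,-0.046,-0.0136],[0,-0.046,-0.0136]]' --fingers '[0.085,0.085,0.085,0.085,0.085]'

```text
t: 1.1
ee_pos: [0.3445, -0.3328, 0.2458]
eef_rot: [-0.706, 0.019, 0.708, 0.021]
force: [1.3, 0.3, -0.2]
finger_gap: 0.0852
```

Emit:
send_rows --rot '[[0,0,0],[0,0,0],[0,0,0],[0,0,0],[0,0,0]]' --translation '[[0,-0.046,-0.0136],[0,-0.046,-0.0136],[0,-0.046,-0.0136],[0,-0.046,-0.0136],[0,-0.046,-0.0136]]' --fingers '[0.085,0.085,0.085,0.085,0.085]'

```text
t: 1.6
ee_pos: [0.4252, -0.0967, 0.2446]
eef_rot: [-0.706, 0.019, 0.708, 0.022]
force: [1.8, 0.8, 0.6]
finger_gap: 0.085
```

```bash
python3 go.py 0.5316 0.1685 0.25
```

```text
t 1.6 p [ 0.4252 -0.0967  0.2446] gap 0.08504810780698449 F [1.8195 0.78   0.5942] shift [-0.0045 -0.271  -0.0906] rot [-0.0153  0.0031  0.004 ]
```

Emit:
send_rows --rot '[[-0.015,0.003,0.004],[0,0,0],[0,0,0],[0,0,0],[0,0,0]]' --translation '[[-0.005,-0.045,-0.015],[0,-0.045,-0.015],[0,-0.045,-0.015],[0,-0.045,-0.015],[0,-0.045,-0.015]]' --fingers '[0.085,0.085,0.085,0.085,0.085]'

```text
t: 2.1
ee_pos: [0.5103, 0.1349, 0.2487]
eef_rot: [-0.707, 0.015, 0.707, 0.014]
force: [0.1, -1.2, 0.4]
finger_gap: 0.0851
```

Emit:
send_rows --rot '[[0,0,0],[0,0,0],[0,0,0]]' --translation '[[0,-0.043,-0.014],[0,0,0],[0,0,0]]' --fingers '[0.085,0.085,0.085]'

```text
t: 2.4
ee_pos: [0.5264, 0.1851, 0.2466]
eef_rot: [-0.706, 0.012, 0.708, 0.012]
force: [-0.4, -0.1, -0.2]
finger_gap: 0.0847
```

```bash
python3 go.py 0.5316 0.1685 0.116; python3 - <<'E'
from h import *
p=np.array(state()["ee_pos"]);print(proj("side",p),proj("top",p))
a,b=camera("side")[:,:,::-1],camera("top")[:,:,::-1]
cv2.imwrite("pics/d.png",np.hstack([cv2.resize(a[60:210,160:310],None,fx=2.6,fy=2.6),cv2.resize(b[160:310,110:260],None,fx=2.6,fy=2.6)]))
E
```

```text
t 2.4 p [0.5264 0.1851 0.2466] gap 0.08467471702245886 F [-0.417  -0.0602 -0.2223] shift [ 0.1306  0.0164 -0.0061] rot [ 0.01    0.0024 -0.0003]
[216.1051741   78.78026866] [163.74030864 228.0670681 ]
```

View pics/d.png

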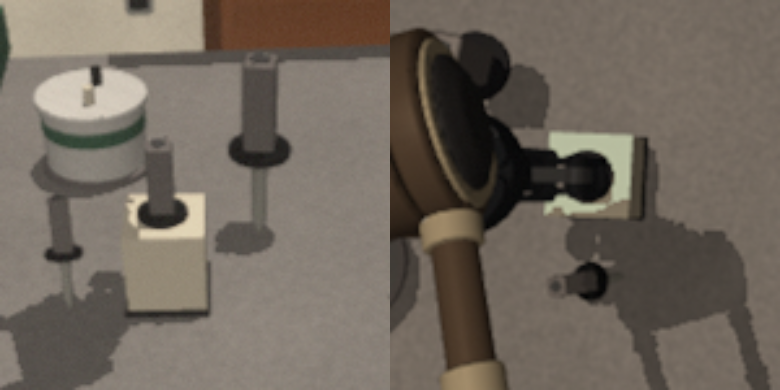

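The top view puts the fingers above and to the left (+y) of the holder, as projected. The side crop shows no gripper where it should be (crop ~146,49), so I'll look at the full side frame.

```bash
python3 - <<'E'
from h import *
cv2.imwrite("pics/e.png",camera("side")[:,:,::-1]);print(state()["ee_pos"],state()["joint_positions"])
E
```

```text
[0.52638922 0.18345541 0.24709492] [2.56898798e-01 1.32500507e-01 1.73611383e+00 5.54914032e-04
 1.27440756e+00 1.86422773e+00]
```

View pics/e.png

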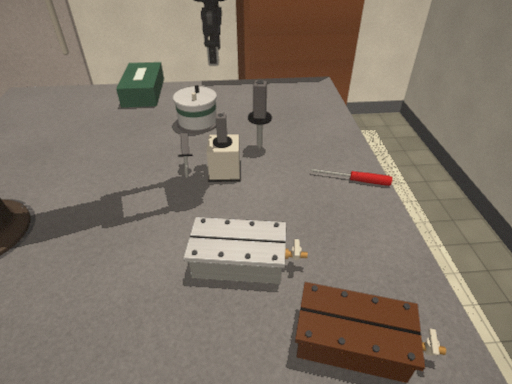

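```bash
python3 - <<'E'
from h import *
a=cv2.imread("pics/e.png"); b=camera("top")[:,:,::-1]
p=np.array(state()["ee_pos"])
ra=cv2.resize(a[0:140,160:260],None,fx=4,fy=4,interpolation=cv2.INTER_CUBIC)
rb=cv2.resize(b[180:280,110:210].copy(),None,fx=4,fy=4,interpolation=cv2.INTER_CUBIC)
rb=np.pad(rb,((0,160),(0,0),(0,0)))
for dy in(-.0425,0,.0425):
    q=p+[0,dy,.0]
    u=(proj("side",q)-[160,0])*4;cv2.drawMarker(ra,tuple(int(i) for i in u),(0,0,255),0,10)
    u=(proj("top",q)-[110,180])*4;cv2.drawMarker(rb,tuple(int(i) for i in u),(0,0,255),0,10)
cv2.imwrite("pics/f.png",np.hstack([ra,rb]))
E
```

```text
(no output)
```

View pics/f.png

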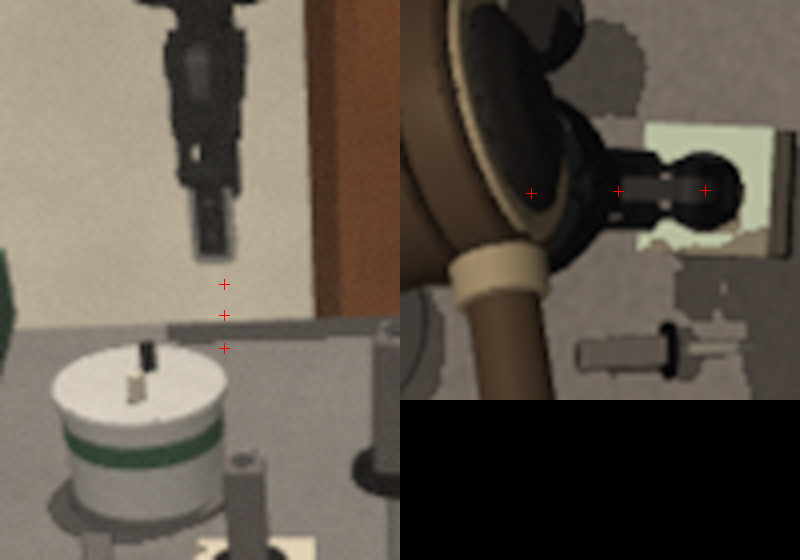

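```bash
python3 - <<'E'
from h import *
s=state();p=np.array(s["ee_pos"]);print(s["t"],p,s["joint_positions"])
a=camera("side")[:,:,::-1].copy(); b=camera("top")[:,:,::-1].copy()
np.savez("pics/g.npz",a=a,b=b)
ra=cv2.resize(a[0:200,150:280],None,fx=3,fy=3,interpolation=cv2.INTER_CUBIC)
rb=cv2.resize(b[150:350,60:210],None,fx=2.6,fy=3*200/200,interpolation=cv2.INTER_CUBIC)
cv2.imwrite("pics/g.png",np.hstack([ra,rb]))
E
```

```text
2.6 [0.52653051 0.18315608 0.24731081] [2.56307894e-01 1.32138634e-01 1.73608381e+00 5.63739209e-04
 1.27442397e+00 1.86430198e+00]
```

View pics/g.png

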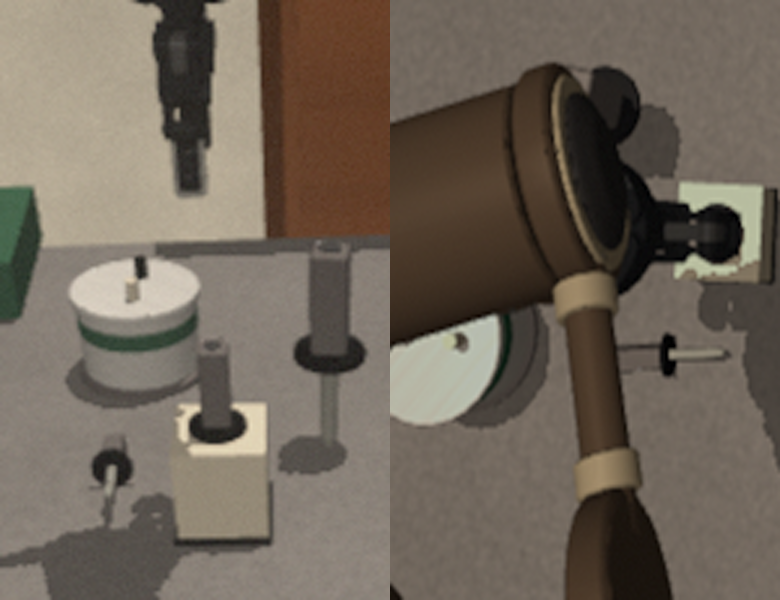

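The side view shows the fingers end about row 65, higher than the state's z suggests. The pads are swung back, but there may also be an offset. The x, y values agree. The small decoy probe has tipped over by itself at x≈0.43, clear of the job. I'll centre over the handle, descend partway and check.

Emit:
send_rows --rot '[[0.01,0.002,0],[0,0,0],[0,0,0],[0,0,0],[0,0,0]]' --translation '[[0,0.0145,-0.005],[0,0,0],[0.02,0,0],[0.03,0,0],[0.02,0,0]]' --fingers '[0.085,0.085,0.085,0.085,0.085]'

```text
t: 3.2
ee_pos: [0.5367, 0.1635, 0.182]
eef_rot: [0.712, -0.019, -0.702, -0.021]
force: [0.5, -0.1, -1.2]
finger_gap: 0.0847
```

```bash
python3 go.py 0.5313 0.1680 0.116
```

```text
t 3.2 p [0.5367 0.1635 0.182 ] gap 0.08471843826371017 F [ 0.4946 -0.1163 -1.1855] shift [ 0.0659 -0.004   0.0066] rot [-0.0122 -0.0143  0.0034]
```

Emit:
send_rows --rot '[[-0.01,-0.012,0.003],[0,0,0],[0,0,0],[0,0,0]]' --translation '[[0,-0.004,0.006],[0.015,0,0],[0.02,0,0],[0,0,0]]' --fingers '[0.085,0.085,0.085,0.085]'

```text
t: 3.6
ee_pos: [0.5297, 0.1663, 0.1446]
eef_rot: [-0.706, 0.017, 0.707, 0.017]
force: [-0.4, 0.3, -0.0]
finger_gap: 0.0853
```

```bash
python3 go.py 0.5313 0.1680 0.116; python3 - <<'E'
from h import *
a=camera("side")[:,:,::-1].copy();p=np.array(state()["ee_pos"])
ra=cv2.resize(a[40:190,165:285],None,fx=4,fy=4,interpolation=cv2.INTER_CUBIC)
for dy in(-.0425,0,.0425):
    u=(proj("side",p+[0,dy,0])-[165,40])*4;cv2.drawMarker(ra,tuple(int(i) for i in u),(0,0,255),0,10)
cv2.imwrite("pics/i.png",ra)
E
```

```text
t 3.6 p [0.5297 0.1663 0.1446] gap 0.0852679945782595 F [-0.4391  0.2676 -0.013 ] shift [ 0.0286 -0.0018 -0.0016] rot [-0.0044  0.0011 -0.0002]
```

View pics/i.png

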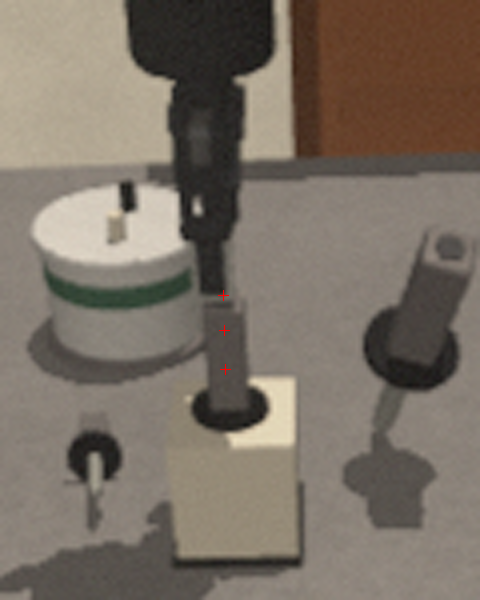

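The finger end is still well above where the near finger should be (crop row ~295, not ~345). So the tips appear to be about 35–45 mm higher than the reported TCP. The large decoy is also tipping over on its own. I'll descend a little to the nominal height, watch the force and check both views.

Emit:
send_rows --rot '[[-0.004,0.001,0],[0,0,0],[0,0,0]]' --translation '[[0.01,-0.002,-0.0015],[0.015,0,0],[0,0,0]]' --fingers '[0.085,0.085,0.085]'

```text
t: 3.95
ee_pos: [0.5354, 0.1693, 0.1225]
eef_rot: [0.71, -0.015, -0.704, -0.016]
force: [-0.0, -0.3, -0.9]
finger_gap: 0.0848
```

```bash
python3 go.py 0.5313 0.1680 0.116; python3 - <<'E'
from h import *
p=np.array(state()["ee_pos"])
o=[]
for n,x,y in(("side",165,60),("top",120,165)):
    a=camera(n)[:,:,::-1].copy()
    r=cv2.resize(a[y:y+120,x:x+80],None,fx=5,fy=5,interpolation=cv2.INTER_CUBIC)
    for dy in(-.0425,.0425):
      for dz,c in((.013,(0,0,255)),(.049,(0,255,0))):
        u=(proj(n,p+[0,dy,dz])-[x,y])*5;cv2.drawMarker(r,tuple(int(i) for i in u),c,0,10)
    o.append(r)
cv2.imwrite("pics/j.png",np.hstack(o))
E
```

```text
t 3.95 p [0.5354 0.1693 0.1225] gap 0.08477836043640302 F [-0.0369 -0.2504 -0.8716] shift [0.0065 0.0015 0.0041] rot [ 0.0001 -0.0084  0.0021]
```

View pics/j.png

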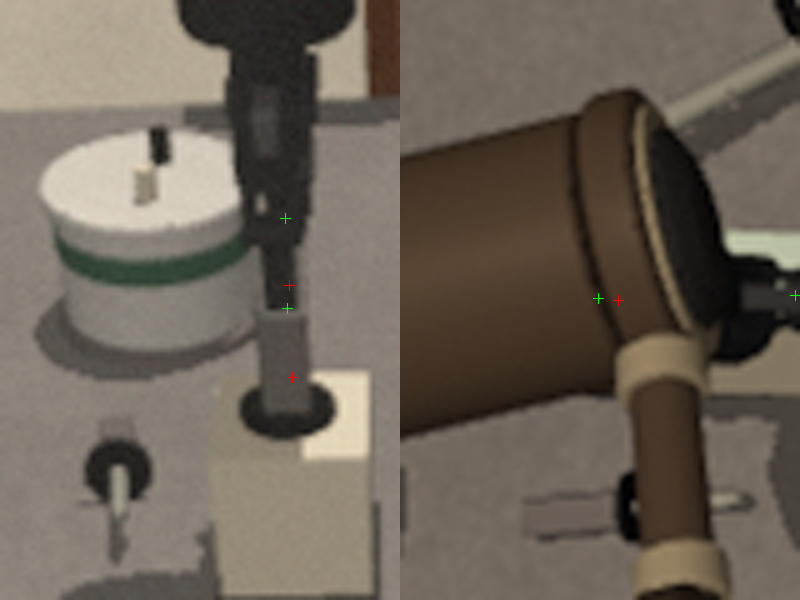

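```bash
python3 - <<'E'
import cv2
g=cv2.cvtColor(cv2.imread("pics/j.png"),cv2.COLOR_BGR2GRAY)
o=cv2.cvtColor(cv2.imread("pics/side0.png"),cv2.COLOR_BGR2GRAY)
for r in range(104,144):
    print(r,' '.join('%3d'%g[(r-60)*5+2,(c-165)*5+2] for c in range(212,232)),'|',' '.join('%3d'%o[r,c] for c in range(212,232)))
E
```

```text
104  97  76  40  44  41  41  40  40  38  41  42  41  44  39  94 134 131 131 131 132 | 104  98  76  81 117 126 125 127 127 128 128 128 124 130 131 130 128 127 126 127
105  97  66  43  45  43  42  43  41  44  45  46  42  43  45  91 132 131 133 133 130 | 100  81  52  73 111 128 128 125 127 126 128 126 127 125 130 129 127 128 127 127
106  82  53  46  45  44  48  43  48  46  44  40  44  40  58 100 129 130 131 129 132 |  78  64  51  65 108 126 126 128 128 125 127 125 131 128 129 128 130 127 129 130
107  58  48  40  43  42  44  43  46  42  43  44  43  38  71 113 129 132 130 129 128 |  60  57  53  76 110 124 128 127 129 127 127 130 127 130 130 125 128 129 130 128
108  57  46  45  39  41  44  40  40  40  39  40  42  37  81 121 131 130 133 130 127 |  56  54  53  75 113 126 127 128 128 127 129 127 129 130 128 128 127 128 130 128
109  54  50  48  77  77  42  37  35  40  40  39  54  82 102 121 131 129 129 132 131 |  54  50  58  86 117 128 128 128 126 126 126 125 128 126 130 129 128 124 125 125
110  56  54  72  96  96  57  33  37  40  41  38  62  93 115 123 128 132 130 129 129 |  53  57  73  97 11
[... 4839 characters left out ...]
  77  78  75  70  45  41  35  40 109
140 111  56  33  35  38  57  79  77  78  73  77  81  78  77  69  53  41  41  45  82 | 177  74  35  33  38  58  73  75  76  75  78  75  78  75  68  47  39  38  41  83
141 108  49  32  41  39  52  74  79  78  82  77  79  78  77  71  50  37  39  41  68 | 169  54  38  32  37  55  74  75  76  73  77  75  77  77  73  50  38  34  40  65
142 109  47  37  36  36  44  60  65  59  58  58  61  60  62  52  46  36  37  38  55 | 170  50  32  35  36  48  60  61  56  61  57  58  59  60  55  44  35  46  37  51
143 111  60  35  30  34  33  41  45  38  39  42  40  37  41  45  37  40  38  34  95 | 170  55  32  34  35  33  38  37  39  39  37  37  42  43  43  43  37  43  41  92
```

Pixel rows show a grey-edged black finger in front of the handle. It ends at row ~123, about 30–45 mm above where the reported TCP puts it. I'll keep descending in small steps and re-read the tip row.

Emit:
send_rows --rot '[[0,-0.008,0.002],[0,0,0],[0,0,0]]' --translation '[[0.01,0.0015,0.004],[0.015,0,0],[0,0,0]]' --fingers '[0.085,0.085,0.085]'

```text
t: 4.35
ee_pos: [0.5336, 0.1685, 0.0993]
eef_rot: [0.709, -0.015, -0.705, -0.016]
force: [1.1, 0.2, -0.1]
finger_gap: 0.0851
```

```bash
python3 go.py 0.5313 0.1680 0.09; python3 - <<'E'
from h import *
a=camera("side");g=cv2.cvtColor(a,cv2.COLOR_RGB2GRAY)
for r in range(112,146,1): print(r,' '.join('%3d'%g[r,c] for c in range(212,232)))
b=camera("top");cv2.imwrite("pics/k_top.png",b[:,:,::-1]);cv2.imwrite("pics/k_side.png",a[:,:,::-1])
E
```

```text
t 4.35 p [0.5336 0.1685 0.0993] gap 0.0851054033693689 F [ 1.135   0.2188 -0.0708] shift [0.0092 0.0006 0.0024] rot [ 0.0002 -0.0051  0.0014]
112  78  68  37  39  60  75  57  37  44  41  43  42  41  57  93 129 132 133 136 132
113 101  85  46  43  40  45  42  37  40  42  40  40  42  60 106 133 132 132 132 136
114 108  87  42  43  42  41  42  42  41  35  36  41  45  53  98 130 128 130 127 129
115 105  80  37  41  44  45  44  42  46  45  38  37  43  43  93 133 128 129 129 130
116 101  66  46  42  47  49  43  46  45  45  47  44  47  55 100 133 131 129 131 130
117  93  62  39  42  44  45  46  42  46  45  37  39  41  63 106 134 129 130 128 132
118 101  81  46  42  47  45  42  41  41  39  42  42  34  63 106 132 131 133 131 133
119 107  98  72  68  68  44  36  37  38  39  42  49  75  94 111 131 135 132 132 132
120 109 107 100  99  92  61  37  39  34  37  40  63  93 103 108 134 135 133 132 132
121 108 108 105 107 100  72  43  34  39  42  37  66 102  98 105 131 134 135 136 130
122 109 113 106 106 104  75  41  37  40  42  42  58  89 102 110 135 132 134 131 131
123 111 110 111 112 106  77  43  4
[... 1197 characters left out ...]
  76  69  55  57 103 164 199
138 133 117  78  47  41  59  78  79  80  76  81  79  78  79  70  49  42  46  84 164
139 119  84  41  39  35  59  82  81  77  77  77  79  78  78  74  54  39  42  40 108
140 111  56  36  36  40  57  80  79  80  76  77  82  78  77  75  50  41  41  38  85
141 109  49  33  39  34  50  76  81  78  79  76  76  79  73  71  52  40  37  35  68
142 109  46  39  35  34  43  60  62  58  57  62  58  58  58  55  45  42  42  41  54
143 113  57  30  36  33  34  40  40  35  39  40  39  40  44  43  44  44  43  35  97
144 126  94  31  36  35  32  35  34  33  36  31  38  37  36  40  37  40  37  50 140
145 134 117  71  36  38  37  32  36  33  30  34  36  36  37  32  35  38  71 137 199
```

The tip row is now 133. The near fingertip is at z ≈ 0.147 while the TCP reads 0.099, a consistent +0.048 in the open state. From here I'll work relative to the images. I'll go down 19 mm more and close.

Emit:
send_rows --rot '[[0,-0.005,0.001],[0,0,0],[0,0,0]]' --translation '[[0.01,0.0005,0.002],[0.01,0,0],[0,0,0]]' --fingers '[0.085,0.085,0.085]'

```text
t: 4.75
ee_pos: [0.5346, 0.1688, 0.0812]
eef_rot: [0.709, -0.015, -0.705, -0.016]
force: [0.2, 0.0, -0.2]
finger_gap: 0.0849
```

Emit:
send_rows --rot '[[0,0,0],[0,0,0],[0,0,0],[0,0,0],[0,0,0]]' --translation '[[0,0,0],[0,0,0],[0,0,0],[0,0,0],[0,0,0]]' --fingers '[0.05,0.05,0.05,0.05,0.05]'

```text
t: 5.25
ee_pos: [0.535, 0.1689, 0.0815]
eef_rot: [0.709, -0.015, -0.705, -0.016]
force: [0.6, 0.2, 0.6]
finger_gap: 0.0498
```

```bash
python3 go.py 0.5313 0.1680 0.08; python3 - <<'E'
from h import *
a=camera("side");g=cv2.cvtColor(a,cv2.COLOR_RGB2GRAY)
for r in range(126,148,1): print(r,' '.join('%3d'%g[r,c] for c in range(212,232)))
cv2.imwrite("pics/l.png",cv2.resize(a[60:180,165:285,::-1],None,fx=5,fy=5,interpolation=cv2.INTER_CUBIC))
E
```

```text
t 5.25 p [0.535  0.1689 0.0815] gap 0.04984927363468423 F [0.5661 0.1777 0.5594] shift [0.0015 0.0011 0.0037] rot [ 0.0002 -0.0066  0.0023]
126 112 109  89  71  57  61  53  42  41  36  39  42  44  53  76 109 128 130 132 131
127  97  86  71  69  72  84  84  46  39  40  39  38  44  77 101 119 132 131 131 131
128  76  72  95 106  91  95 100  59  42  38  37  40  48  84 108 117 134 131 130 131
129  81 101 127 125  98  90 100  62  40  42  42  44  41  77 112 120 131 133 131 131
130 122 128 134 131 110  91  99  61  41  41  40  36  40  77 105 113 134 131 130 130
131 131 131 133 133 116  87  99  75  44  40  45  40  44  80 106 110 130 131 131 131
132 129 133 133 132 117  87 100  73  41  37  42  41  40  77 111 114 128 129 131 131
133 132 130 132 131 116  86  98  76  41  43  42  41  39  71 102 114 130 132 131 128
134 129 130 134 130 116  87  98  86  40  42  36  43  42  65  97 122 156 175 175 174
135 132 128 135 134 114  90 104  93  40  40  38  39  38  71 101 137 185 209 209 208
136 130 136 132 135 114  84 101  92  38  41  38  38  42  67 100 118 137 179 215 215
137 189 169 120  94  77  72  96 101 
[... 187 characters left out ...]
  86  73  55  37  40  40 110
140 111  51  35  34  39  56  78  81  74  79  79  79  82  79  71  50  42  40  39  87
141 110  48  35  36  36  60  77  76  79  78  81  80  78  79  71  54  43  43  41  68
142 107  50  34  30  34  43  59  61  58  60  61  60  58  59  54  42  34  42  38  58
143 112  62  34  36  34  31  39  37  34  40  37  41  39  39  40  40  39  39  39  94
144 125  96  36  36  32  33  33  34  33  32  34  37  37  36  36  37  36  36  46 140
145 131 118  71  33  35  31  30  40  36  35  32  31  35  38  32  35  36  68 142 199
146 133 131 118  96  55  35  34  36  30  37  37  34  36  31  33  63 135 184 202 214
147 130 133 130 127 111 100  78  62  50  49  49  56  64  73  98 148 201 216 216 215
```

View pics/l.png

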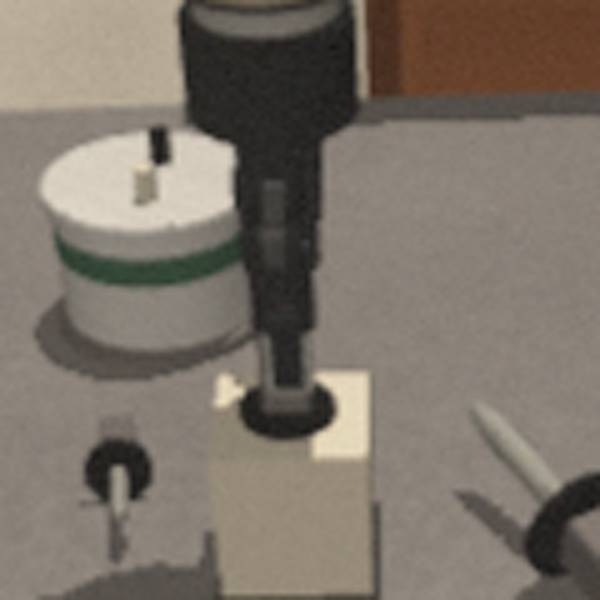

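The jaws now straddle the handle. Finger bottom is at row 138, about z 0.12, clear of the collar, and centred in columns with the handle. Closing.

Emit:
send_rows --rot '[[0,0,0],[0,0,0],[0,0,0],[0,0,0],[0,0,0]]' --translation '[[0,0,0],[0,0,0],[0,0,0],[0,0,0],[0,0,0]]' --fingers '[0.01,0.01,0.01,0.01,0.01]' --grip_force 50

```text
t: 5.8
ee_pos: [0.5353, 0.1691, 0.0819]
eef_rot: [0.71, -0.014, -0.704, -0.016]
force: [0.2, 0.4, 1.0]
finger_gap: 0.0234
```

Emit:
send_rows --rot '[[0,0,0],[0,0,0],[0,0,0]]' --translation '[[0,0,0],[0,0,0],[0,0,0]]' --fingers '[0.01,0.01,0.01]' --grip_force 50

```text
t: 6.1
ee_pos: [0.5353, 0.1691, 0.0819]
eef_rot: [0.71, -0.014, -0.704, -0.016]
force: [-0.3, 0.0, -0.6]
finger_gap: 0.0235
```

```bash
python3 go.py 0.535 0.1689 0.1915; python3 -c "
from h import *;s=state();print(Ro.from_quat(s['eef_rot']).as_matrix(),s['wrist_torque'],s['joint_positions'])"
```

```text
t 6.1 p [0.5353 0.1691 0.0819] gap 0.023540621815170186 F [-0.3321  0.0128 -0.5621] shift [-0.1096 -0.0001 -0.0005] rot [ 0.0003 -0.0075  0.0026]
[[ 0.00757059 -0.04335632 -0.99903099]
 [ 0.00231655 -0.99905618  0.04337497]
 [-0.99996866 -0.00264268 -0.007463  ]] [-0.00796276  0.01272439  0.00075985] [2.27990344e-01 3.14875996e-01 1.87466538e+00 6.73450722e-04
 9.44153037e-01 1.84177382e+00]
```

Emit:
send_rows --rot '[[0,-0.003,0.001],[0,0,0],[0,0,0],[0,0,0],[0,0,0]]' --translation '[[-0.01,0,0],[-0.02,0,0],[-0.025,0,0],[-0.03,0,0],[-0.03,0,0]]' --fingers '[0.01,0.01,0.01,0.01,0.01]'

```text
t: 6.6
ee_pos: [0.5292, 0.1675, 0.1957]
eef_rot: [-0.703, 0.016, 0.711, 0.014]
force: [-0.1, 0.4, -1.5]
finger_gap: 0.0235
```

```bash
python3 go.py 0.645 -0.145 0.20; python3 - <<'E'
from h import *
a=camera("side");b=camera("top");cv2.imwrite("pics/m_side.png",a[:,:,::-1]);cv2.imwrite("pics/m_top.png",b[:,:,::-1])
p=np.array(state()["ee_pos"])+[-.004,-.001,-.062];print(p,proj("side",p),proj("top",p))
g=cv2.cvtColor(a,cv2.COLOR_RGB2GRAY)
for r in range(98,150,2): print(r,' '.join('%3d'%g[r,c] for c in range(208,240)))
E
```

```text
t 6.6 p [0.5292 0.1675 0.1957] gap 0.023488042046361873 F [-0.1049  0.4451 -1.4899] shift [-0.0048  0.3071 -0.1292] rot [ 0.0002  0.0108 -0.0028]
[0.52969442 0.16753398 0.13838502] [220.78167048 125.39228054] [183.19600224 227.33262783]
98  41  33  45  60  76  79  76  77  80  80  78  81  75  66  45  39  39  39  49  97 132 132 130 131 127 130 131 133 133 135 137 135
100  38  33  39  47  58  60  61  57  58  60  58  58  56  46  38  40  35  43  39  92 134 128 130 129 129 131 133 132 131 132 131 132
102  38  35  39  38  36  37  33  32  34  42  33  37  38  39  40  34  34  32  62 108 129 132 131 135 132 131 130 132 131 134 134 133
104  91  64  39  37  36  40  38  39  38  40  40  35  37  39  48  65  89 121 129 132 133 131 130 129 133 133 128 130 130 132 134 132
106 115 115 110 101  72  50  61  80  85  88  87  89 111 124 129 129 130 133 132 130 130 130 131 132 133 132 131 130 127 134 134 133
108 109  92  76  60  58  56  71  96  98 100  99  97 115 129 129 133 131 133 130 128 131 131 128 128 131 128 132 133 133 133 134 131
110  59  61  62  56  54  55  70  92 100 103  98  97 112 128 130 130 133 
[... 1867 characters left out ...]
 212 213 211 213 212 211 214 213 188 126
140 127 131 127 130 130 145 166 186 213 214 214 200 185 179 168 169 173 175 181 200 211 215 212 215 212 213 210 212 213 212 185 122
142 131 130 128 129 131 130 156 180 186 188 144 126 131 136 137 139 137 136 133 128 166 208 211 213 213 214 215 213 213 211 185 124
144 130 131 131 131 131 132 129 131 129 125 117 121 128 134 137 134 137 138 131 148 188 211 212 212 213 213 214 213 214 214 184 119
146 132 129 132 129 129 129 133 130 130 129 129 128 128 130 159 193 199 201 206 212 213 212 214 211 214 213 213 212 212 213 184 121
148 129 128 132 129 131 131 132 131 127 128 131 133 129 158 200 212 213 212 213 211 215 213 211 216 214 213 212 210 212 213 184 117
```

```bash
python3 - <<'E'
from h import *
g=cv2.cvtColor(cv2.imread("pics/m_top.png"),cv2.COLOR_BGR2GRAY)
for r in range(212,244): print(r,' '.join('%3d'%g[r,c] for c in range(168,206)))
E
```

```text
212  16  15  14  12  12  12   8   3  71 160 191 187 186 186 187 187 187 187 186 187 187 188 187 187 188 187 182 176 176 176 175 176 177 171 169 130  88  95
213  16  13  10  12  11  12   7   3  54 131 178 187 185 184 184 183 184 184 184 184 184 184 184 184 184 184 184 185 185 185 185 185 186 187 183 129  61  62
214  16  14  12  13  12  11  10  10   1  56 130 175 186 184 183 183 183 183 184 183 183 183 183 183 183 184 184 184 184 184 184 184 183 185 172 115  58  63
215  17  17  15  11  11  13  11   7   7  27  55 153 192 188 186 184 183 184 183 183 184 185 184 184 185 186 187 188 188 187 185 184 183 186 172 116  58  64
216  16  16  14  14  13  12   9   8   7   5   0 115 152 163 181 189 187 187 188 188 188 189 188 190 180 173 162 150 149 162 181 188 185 187 173 116  59  64
217  16  17  13  14  11  13  12  10   7  11   4   8  25  83 133 164 173 165 154 148 148 153 151 148 130 114  85  34  35  86 130 158 178 188 173 117  59  64
218  17  16  14  13  12  15  14  11  10  11   8   6   6   5  22  86 115  96  55  19  27  70  66  27  12  11  11  18  17  10   0 102 169 188 167 107  58  64
219  14 
[... 3191 characters left out ...]
 117 117 117 117 118 117 118 118 117 117 117 117 118 119 106  76  62  65  67
240  63  48 116 174 192 191 157 118 120 121 121 118 118 118 117 117 116 117 117 117 117 117 117 117 117 117 117 118 118 118 118 118 119 104  73  63  64  66
241  64  79 159 192 188 189 155 115 118 119 119 119 118 118 118 118 117 118 118 117 118 117 118 117 118 117 118 117 118 118 118 118 120  99  69  63  65  67
242  67  82 146 174 172 173 145 109 107 106 106 108 107 115 120 120 119 119 119 120 118 119 119 119 120 120 119 119 119 119 119 120 121 100  70  64  65  67
243  72  59 106 132 131 131 121 104  99  99  88  79  77  87  97  96  97  97  96  98 100  99 100 100  98  97 101 104 104 104 104 108 110  91  59  53  52  50
```

The probe is up, shaft vertical at col 217.5, tip at row 128. That gives a tip ≈ ee + (−0.007, 0, −0.062). Moving to above the fitting end.

Emit:
send_rows --rot '[[0,0.005,-0.001],[0,0.005,-0.001],[0,0,0],[0,0,0],[0,0,0]]' --translation '[[0,0.015,-0.006],[0,0.025,-0.01],[0,0.032,-0.0135],[0,0.035,-0.0145],[0,0.035,-0.0145]]' --fingers '[0.01,0.01,0.01,0.01,0.01]'

```text
t: 7.2
ee_pos: [0.5838, 0.0202, 0.1964]
eef_rot: [0.709, -0.012, -0.705, -0.013]
force: [1.6, -0.0, -1.8]
finger_gap: 0.0237
```

Emit:
send_rows --rot '[[0,0,0],[0,0,0],[0,0,0],[0,0,0],[0,0,0]]' --translation '[[0,0.035,-0.0145],[0,0.035,-0.0145],[0,0.035,-0.0145],[0,0.025,-0.01],[0,0.015,-0.006]]' --fingers '[0.01,0.01,0.01,0.01,0.01]'

```text
t: 7.7
ee_pos: [0.6338, -0.1418, 0.1868]
eef_rot: [-0.704, 0.014, 0.71, 0.014]
force: [-0.3, 0.8, -0.2]
finger_gap: 0.0233
```

```bash
python3 go.py 0.6437 -0.143 0.19
```

```text
t 7.7 p [ 0.6338 -0.1418  0.1868] gap 0.02330516129014518 F [-0.2784  0.806  -0.1563] shift [-0.0033  0.0008 -0.0099] rot [ 0.0043  0.0091 -0.0003]
```

Emit:
send_rows --rot '[[0.004,0.009,0],[0,0,0],[0,0,0],[0,0,0]]' --translation '[[0,0.001,-0.01],[0.012,0,0],[0.012,0,0],[0,0,0]]' --fingers '[0.01,0.01,0.01,0.01]'

```text
t: 8.1
ee_pos: [0.6415, -0.1434, 0.1568]
eef_rot: [-0.705, 0.015, 0.709, 0.017]
force: [0.4, 0.4, -1.4]
finger_gap: 0.0236
```

```bash
python3 go.py 0.6437 -0.143 0.139; python3 - <<'E'
from h import *
s=state();e=np.array(s["ee_pos"]);M=Ro.from_quat(s["eef_rot"]).as_matrix();print(M[:,0])
p=e+[-.007,0,-.062]
a=camera("side");b=camera("top");cv2.imwrite("pics/n_side.png",a[:,:,::-1]);cv2.imwrite("pics/n_top.png",b[:,:,::-1])
o=[]
for n,im in(("side",a),("top",b)):
    u=proj(n,p);j=[proj(n,[.5528+.9866*q,-.129-.163*q,.07]) for q in(.09,.0,-.09)];print(n,u,j)
    x,y=(220,180) if n=="side" else (280,140)
    r=cv2.resize(im[y:y+100,x:x+80,::-1],None,fx=5,fy=5,interpolation=cv2.INTER_CUBIC)
    for q in j: cv2.circle(r,tuple(int((q[i]-(x,y)[i]+.5)*5) for i in(0,1)),3,(0,255,0),1)
    cv2.drawMarker(r,tuple(int((u[i]-(x,y)[i]+.5)*5) for i in(0,1)),(0,0,255),0,8)
    o.append(r)
cv2.imwrite("pics/n.png",np.hstack(o))
E
```

```text
t 8.1 p [ 0.6415 -0.1434  0.1568] gap 0.023577864360579993 F [ 0.3518  0.4111 -1.3585] shift [ 0.0178 -0.0005 -0.0023] rot [-0.0021  0.0061  0.0022]
[-0.00599652  0.00245235 -0.99997901]
side [282.15592944 232.48048711] [array([285.36189135, 241.49405597]), array([237.02584763, 238.6242349 ]), array([189.4450733 , 235.79925589])]
top [317.42636935 181.51976243] [array([315.87580905, 180.05288542]), array([310.94737052, 216.42838847]), array([305.92462766, 253.49992694])]
```

View pics/n.png

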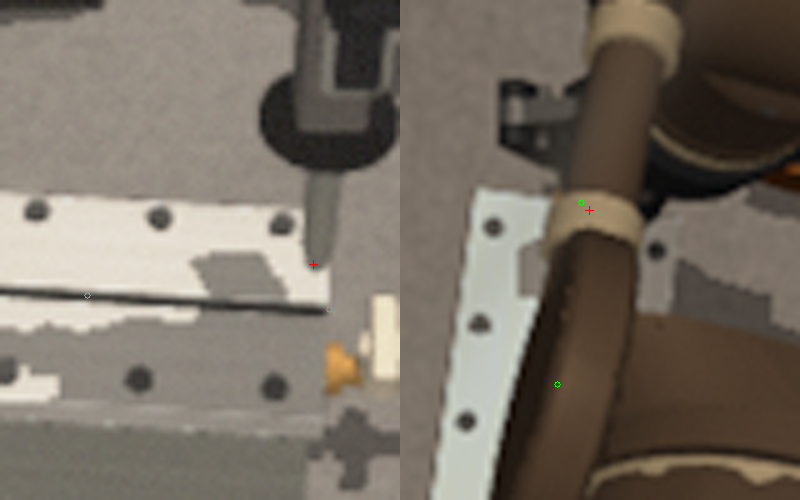

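The projected tip (red) and the joint end (green) match the picture to about 1 px. The tip is over the fitting end at crop (317,270), with the joint end at (328,310). Lowering gently.

Emit:
send_rows --rot '[[-0.002,0.006,0.002],[0,0,0],[0,0,0],[0,0,0]]' --translation '[[0.006,0,-0.002],[0.006,0,0],[0.004,0,0],[0,0,0]]' --fingers '[0.01,0.01,0.01,0.01]'

```text
t: 8.6
ee_pos: [0.6457, -0.1416, 0.1431]
eef_rot: [0.709, -0.015, -0.705, -0.014]
force: [-0.1, -0.8, -0.7]
finger_gap: 0.0232
```

```bash
cat > tip.py <<'E'
from h import *
np.set_printoptions(precision=4,suppress=True)
s=state();e=np.array(s["ee_pos"]);M=Ro.from_quat(s["eef_rot"]).as_matrix()
p=e+[-.0065,0,-.0625]-[.5528,-.129,.07]
d=np.array([.9866,-.163,0]);n=np.array([.163,.9866,0])
print("t",s["t"],"joint xyz",p@d,p@n,p[2],"rot",Ro.from_matrix(M.T@np.array([[0,-.0436,-.999],[0,-.999,.0436],[-1,0,0]])).as_rotvec(),"-3mm row",M.T@(-.003*d),"fix",M.T@(-n*(p@n)+[0,0,.0065-p[2]]),"F",s["force"])
E
python3 tip.py
```

```text
t 8.6 joint xyz 0.08728233203866498 0.0016611481012117069 0.010563397559781973 rot [ 0.0034 -0.0056 -0.0011] -3mm row [-0.     -0.0004  0.003 ] fix [0.0041 0.0016 0.0002] F [-0.0502 -0.8286 -0.696 ]
```

Emit:
send_rows --rot '[[0.003,-0.003,0],[0,0,0],[0,0,0],[0,0,0],[0,0,0]]' --translation '[[0.003,0.0016,0],[0,0,0],[0,0,0],[0,-0.0004,0.003],[0,-0.0004,0.003]]' --fingers '[0.01,0.01,0.01,0.01,0.01]'

```text
t: 9.1
ee_pos: [0.6402, -0.1428, 0.1405]
eef_rot: [0.708, -0.016, -0.706, -0.015]
force: [0.7, 1.0, -1.3]
finger_gap: 0.0235
```

```bash
python3 tip.py
```

```text
t 9.1 joint xyz 0.08202854403506649 -0.0003871446482366639 0.007959705061991118 rot [-0.0001 -0.0038 -0.0015] -3mm row [-0.     -0.0004  0.003 ] fix [ 0.0015 -0.0004 -0.    ] F [ 0.7331  0.9719 -1.3246]
```

Tracking well. Continuing at 3 mm per row.

Emit:
send_rows --rot '[[0,-0.002,0],[0,0,0],[0,0,0],[0,0,0],[0,0,0]]' --translation '[[0.001,-0.0006,0.003],[0,-0.0004,0.003],[0,-0.0004,0.003],[0,-0.0004,0.003],[0,-0.0004,0.003]]' --fingers '[0.01,0.01,0.01,0.01,0.01]'

```text
t: 9.6
ee_pos: [0.6237, -0.1397, 0.1398]
eef_rot: [0.708, -0.016, -0.706, -0.015]
force: [0.4, 0.0, -1.3]
finger_gap: 0.0232
```

```bash
python3 tip.py
```

```text
t 9.6 joint xyz 0.06528399832269706 -3.8599895015616024e-05 0.00726926520967866 rot [-0.0002 -0.0019 -0.0016] -3mm row [-0.     -0.0004  0.003 ] fix [ 0.0008 -0.     -0.    ] F [ 0.4335  0.0317 -1.325 ]
```

Emit:
send_rows --rot '[[0,0,0],[0,0,0],[0,0,0],[0,0,0],[0,0,0]]' --translation '[[0,-0.0004,0.003],[0,-0.0004,0.003],[0,-0.0004,0.003],[0,-0.0004,0.003],[0,-0.0004,0.003]]' --fingers '[0.01,0.01,0.01,0.01,0.01]'

```text
t: 10.1
ee_pos: [0.6074, -0.1368, 0.1399]
eef_rot: [0.708, -0.016, -0.706, -0.015]
force: [-0.1, 0.5, -0.5]
finger_gap: 0.0231
```

Emit:
send_rows --rot '[[0,0,0],[0,0,0],[0,0,0],[0,0,0],[0,0,0]]' --translation '[[0,-0.0004,0.003],[0,-0.0004,0.003],[0,-0.0004,0.003],[0,-0.0004,0.003],[0,-0.0004,0.003]]' --fingers '[0.01,0.01,0.01,0.01,0.01]'

```text
t: 10.6
ee_pos: [0.5912, -0.1339, 0.1399]
eef_rot: [0.708, -0.016, -0.706, -0.015]
force: [0.3, 0.4, -0.7]
finger_gap: 0.0233
```

```bash
python3 tip.py; python3 - <<'E'
from h import *
a=camera("side");g=cv2.cvtColor(a,cv2.COLOR_RGB2GRAY)
u=proj("side",np.array(state()["ee_pos"])+[-.0065,0,-.0625]);print(u)
c0=int(u[0])-8
for r in range(int(u[1])-14,int(u[1])+12):print(r,' '.join('%3d'%x for x in g[r,c0:c0+18]))
E
```

```text
t 10.6 joint xyz 0.032289791240952374 0.0003968102571973228 0.007376177106659776 rot [-0.0002 -0.0022 -0.0017] -3mm row [-0.     -0.0004  0.003 ] fix [0.0009 0.0004 0.    ] F [ 0.2625  0.3522 -0.6843]
[253.94992233 236.79370216]
222 219 219 218 211 169 103  86  91  98 109 112 109 105 162 218 216 218 218
223 221 221 220 205 146  84  88  92 103 106 111 111 103 163 218 219 219 216
224 221 222 222 217 171  75  77  89 104 107 109 109 106 160 221 219 220 219
225 221 221 222 220 211 160  96  93 107 107 114 110 103 161 218 220 219 218
226 222 223 222 222 222 214 168 108 105 110 113 112 104 159 220 219 221 219
227 176 200 224 224 223 224 195 113 104 109 112 108 101 165 222 220 219 220
228 137 150 198 222 221 223 193 115 103 111 110 110 103 163 224 222 222 221
229 136 133 153 198 221 221 192 114 103 107 112 112 100 161 220 221 219 220
230 135 133 133 175 220 219 188 114 102 108 111 110 103 162 219 220 220 218
231 136 136 134 152 195 221 193 112 105 112 111 107 102 163 219 219 219 217
232 139 137 137 135 180 223 194 115 105 110 109 109  98 161 220 220 220 221
233 138 138 136 134 154 197 200 128
[... 404 characters left out ...]
 225 224 224 222
239  68  79  80  80  91 104 105 109 103  98  95 101 130 153 160 159 162 167
240  58  53  49  43  41  44  44  40  47  50  52  48  52  61  70  64  71  78
241 111 113 113 110 111 112 119 124 121 110  94  88  90  89  83  83  96  87
242 134 132 132 134 131 132 134 139 140 133 122 125 125 125 121 150 188 185
243 136 132 135 133 133 133 133 133 133 136 133 134 133 132 133 148 189 219
244 135 135 133 136 131 134 132 131 134 133 134 134 132 132 132 133 175 217
245 138 137 137 134 133 136 136 137 134 136 134 132 134 133 132 131 172 220
246 134 136 136 135 136 131 134 134 134 136 134 136 136 137 134 134 178 222
247 135 138 132 136 134 135 135 134 133 135 134 136 136 135 134 134 175 220
```

The tip bottom is at (255.5, 237.8), 2–3 px above the dark joint at row 240. That is what about 7 mm clearance should give. Continuing.

Emit:
send_rows --rot '[[0,0,0],[0,0,0],[0,0,0],[0,0,0],[0,0,0]]' --translation '[[0,0,0.003],[0,-0.0004,0.003],[0,-0.0004,0.003],[0,-0.0004,0.003],[0,-0.0004,0.003]]' --fingers '[0.01,0.01,0.01,0.01,0.01]'

```text
t: 11.15
ee_pos: [0.5748, -0.1314, 0.1399]
eef_rot: [0.708, -0.016, -0.706, -0.015]
force: [0.6, -0.5, -0.9]
finger_gap: 0.0236
```

Emit:
send_rows --rot '[[0,0,0],[0,0,0],[0,0,0],[0,0,0],[0,0,0]]' --translation '[[0,-0.0004,0.003],[0,-0.0004,0.003],[0,-0.0004,0.003],[0,-0.0004,0.003],[0,-0.0004,0.003]]' --fingers '[0.01,0.01,0.01,0.01,0.01]'

```text
t: 11.65
ee_pos: [0.5585, -0.1284, 0.1399]
eef_rot: [0.708, -0.016, -0.706, -0.015]
force: [0.6, 0.2, -0.7]
finger_gap: 0.0233
```

Emit:
send_rows --rot '[[0,0,0],[0,0,0],[0,0,0],[0,0,0],[0,0,0]]' --translation '[[0,-0.0004,0.003],[0,-0.0004,0.003],[0,-0.0004,0.003],[0,-0.0004,0.003],[0,-0.0004,0.003]]' --fingers '[0.01,0.01,0.01,0.01,0.01]'

```text
t: 12.15
ee_pos: [0.5423, -0.1256, 0.1399]
eef_rot: [0.708, -0.016, -0.706, -0.015]
force: [0.7, 0.1, -1.8]
finger_gap: 0.023
```

```bash
python3 tip.py
```

```text
t 12.15 joint xyz -0.017362606217262936 0.0006145271219140931 0.007444560210590284 rot [-0.0002 -0.002  -0.0017] -3mm row [-0.     -0.0004  0.003 ] fix [0.0009 0.0006 0.0001] F [ 0.7147  0.1146 -1.7643]
```

Emit:
send_rows --rot '[[0,0,0],[0,0,0],[0,0,0],[0,0,0],[0,0,0]]' --translation '[[0,0.0001,0.003],[0,-0.0004,0.003],[0,-0.0004,0.003],[0,-0.0004,0.003],[0,-0.0004,0.003]]' --fingers '[0.01,0.01,0.01,0.01,0.01]'

```text
t: 12.65
ee_pos: [0.526, -0.1232, 0.14]
eef_rot: [0.708, -0.016, -0.706, -0.015]
force: [0.4, 0.7, -0.1]
finger_gap: 0.0234
```

Emit:
send_rows --rot '[[0,0,0],[0,0,0],[0,0,0],[0,0,0],[0,0,0]]' --translation '[[0,-0.0004,0.003],[0,-0.0004,0.003],[0,-0.0004,0.003],[0,-0.0004,0.003],[0,-0.0004,0.003]]' --fingers '[0.01,0.01,0.01,0.01,0.01]'

```text
t: 13.15
ee_pos: [0.5098, -0.1203, 0.14]
eef_rot: [0.708, -0.016, -0.706, -0.015]
force: [-0.3, -0.3, -1.2]
finger_gap: 0.0236
```

Emit:
send_rows --rot '[[0,0,0],[0,0,0],[0,0,0],[0,0,0],[0,0,0]]' --translation '[[0,0,0.003],[0,-0.0004,0.003],[0,-0.0004,0.003],[0,-0.0004,0.003],[0,-0.0004,0.003]]' --fingers '[0.01,0.01,0.01,0.01,0.01]'

```text
t: 13.65
ee_pos: [0.4936, -0.1179, 0.14]
eef_rot: [0.708, -0.016, -0.706, -0.015]
force: [0.1, -0.3, 0.3]
finger_gap: 0.0234
```

Emit:
send_rows --rot '[[0,0,0],[0,0,0],[0,0,0],[0,0,0],[0,0,0]]' --translation '[[0,-0.0004,0.003],[0,-0.0004,0.003],[0,-0.0004,0.003],[0,-0.0004,0.003],[0,-0.0004,0.003]]' --fingers '[0.01,0.01,0.01,0.01,0.01]'

```text
t: 14.15
ee_pos: [0.4774, -0.115, 0.14]
eef_rot: [0.708, -0.016, -0.706, -0.015]
force: [0.8, -0.4, -0.9]
finger_gap: 0.0233
```

```bash
python3 tip.py; python3 - <<'E'
from h import *
a=camera("side");g=cv2.cvtColor(a,cv2.COLOR_RGB2GRAY)
u=proj("side",np.array(state()["ee_pos"])+[-.0065,0,-.0625]);print(u)
c0=int(u[0])-10
for r in range(int(u[1])-8,int(u[1])+10):print(r,c0,' '.join('%3d'%x for x in g[r,c0:c0+20]))
E
```

```text
t 14.15 joint xyz -0.08312993294515168 0.0004700437667939515 0.007540949566210653 rot [-0.0002 -0.0026 -0.0019] -3mm row [-0.     -0.0004  0.003 ] fix [0.001  0.0005 0.0001] F [ 0.8032 -0.3979 -0.9499]
[192.32481621 233.08810996]
225 182 137 137 136 140 140 140 127 112 108 107 107 103  91 153 213 216 215 215 217 214
226 182 138 136 136 139 142 142 134 114 106 108 107 105  97 142 201 214 214 217 216 216
227 182 139 139 139 142 142 139 138 119 105 108 111 105  95 136 194 214 215 214 215 215
228 182 138 139 139 140 144 140 136 123 104 107 109 106 103 128 183 216 216 216 218 216
229 182 142 141 141 141 140 138 137 127 103 108 111 107  98 135 192 219 218 217 217 218
230 182 145 144 142 137 139 138 142 131 110 112 111 107 101 139 196 218 218 220 219 218
231 182 142 140 143 138 142 139 140 135 120 108 107 106 102 150 209 214 214 216 218 217
232 182 138 139 142 140 143 144 140 139 130 109 107 109 107 163 217 216 215 215 216 218
233 182 140 139 140 143 147 142 141 138 135 118 105 106 104 160 217 215 216 214 214 211
234 182 139 139 139 142 143 147 143 141 142 142 122 120 124 147 191 217 219 218 220 215
235 182 138 139 136 142 141 144 142 134 117 110 105 101 103 115 139 160 161 174 187 190
236 182 139 137 137 137 143 141 143 123  75  58  61  59  61  69  76  77  83  95 110 108
237 182 138 142 140 138 139 143 143 122  95  85  80  71  65  59  55  53  53  51  49  52
238 182 140 144 144 142 139 141 142 134 122 120 113 113 113 111 111 109 107 140 176 182
239 182 144 143 144 143 139 140 138 134 132 131 131 130 131 129 130 130 155 200 213 214
240 182 144 144 145 140 138 139 135 129 128 127 130 130 130 131 129 129 167 213 214 213
241 182 142 141 139 142 137 139 132 126 132 131 130 129 130 126 129 129 144 187 213 214
242 182 142 141 136 140 137 138 128 130 130 130 131 130 126 131 131 130 157 200 212 214
```

The tip is now at (193.3, 234), right at the plain end with the lid edge at col ~190. I'll dwell briefly, lift, and go back above the holder.

Emit:
send_rows --rot '[[0,0,0],[0,0,0],[0,0,0],[0,-0.002,-0.001],[0,0,0]]' --translation '[[0,0,0],[0,0,0],[-0.015,0,0],[-0.025,0,0],[-0.025,0,0]]' --fingers '[0.01,0.01,0.01,0.01,0.01]'

```text
t: 14.7
ee_pos: [0.4729, -0.1135, 0.202]
eef_rot: [-0.703, 0.015, 0.711, 0.016]
force: [-0.5, -0.9, -1.2]
finger_gap: 0.0232
```

Emit:
send_rows --rot '[[0,0,0],[0,0,0],[0,0,0],[0,0,0],[0,0,0]]' --translation '[[-0.005,-0.015,-0.0025],[0,-0.025,-0.004],[0,-0.032,-0.0053],[0,-0.034,-0.0057],[0,-0.034,-0.0057]]' --fingers '[0.01,0.01,0.01,0.01,0.01]'

```text
t: 15.2
ee_pos: [0.5083, 0.024, 0.2133]
eef_rot: [0.708, -0.019, -0.706, -0.018]
force: [0.4, -0.1, -1.0]
finger_gap: 0.0231
```

Emit:
send_rows --rot '[[0,0,0],[0,0,0],[0,0,0],[0,0,0],[0,0,0]]' --translation '[[0,-0.034,-0.0057],[0,-0.034,-0.0057],[0,-0.03,-0.005],[0,-0.02,-0.0033],[0,-0.01,-0.0017]]' --fingers '[0.01,0.01,0.01,0.01,0.01]'

```text
t: 15.7
ee_pos: [0.5382, 0.1594, 0.2134]
eef_rot: [0.709, -0.018, -0.705, -0.017]
force: [-0.4, -0.4, -0.2]
finger_gap: 0.0235
```

```bash
python3 go.py 0.5367 0.1688 0.20
```

```text
t 15.7 p [0.5382 0.1594 0.2134] gap 0.02350318376587226 F [-0.365  -0.398  -0.2093] shift [ 0.0134 -0.0094  0.0021] rot [-0.0052 -0.0048 -0.0009]
```

Emit:
send_rows --rot '[[-0.005,-0.004,-0.001],[0,0,0],[0,0,0],[0,0,0]]' --translation '[[0.01,-0.0094,0.001],[0.015,0,0],[0.01,0,0],[0,0,0]]' --fingers '[0.01,0.01,0.01,0.01]'

```text
t: 16.1
ee_pos: [0.5368, 0.1682, 0.1741]
eef_rot: [-0.706, 0.016, 0.708, 0.014]
force: [-0.5, -0.3, -1.1]
finger_gap: 0.0233
```

```bash
python3 go.py 0.5367 0.1688 0.16; python3 - <<'E'
from h import *
a=camera("side");g=cv2.cvtColor(a,cv2.COLOR_RGB2GRAY)
u=proj("side",np.array(state()["ee_pos"])+[-.005,0,-.0625]);print("tip",u,"mouth",proj("side",[.5315,.168,.09]),[proj("side",[.5315+q*.013,.168+w*.013,.09]).round(1) for q,w in((1,0),(-1,0),(0,1),(0,-1))])
for r in range(122,152):print(r,' '.join('%3d'%x for x in g[r,208:236]))
E
```

```text
t 16.1 p [0.5368 0.1682 0.1741] gap 0.023303849140198167 F [-0.4771 -0.2752 -1.1429] shift [ 0.0141 -0.0006  0.0001] rot [ 0.001   0.0019 -0.0019]
tip [222.43708754 134.66320451] mouth [222.76485813 142.44506255] [array([228.1, 142.2]), array([217.4, 142.7]), array([222.7, 139.6]), array([222.8, 145.4])]
122 118 120 113 110 111 109 105 105 112 105  85  93 100 100 100 100 115 130 130 132 130 129 132 132 130 131 129 132
123 118 115 115 111 111 110 110 112 110  86  80  97 101 105  99  98 111 127 130 131 132 129 130 130 132 131 130 131
124 123 119 117 110 108 108 112 109  91  80  97 101  99 103  99  97 110 129 130 131 129 129 128 129 130 131 129 127
125 121 119 118 108 101 112 108  90  77  95 115 105 100 103  99  96 111 132 129 131 131 129 126 128 130 131 129 128
126 119 112  96  98 109 110  91  70  84 115 124 107  97 100  99  95 110 131 128 130 130 133 126 132 131 132 134 128
127  99  91  92 104 101  83  67  83 111 127 123 107  95 103 102  99 107 127 130 128 130 130 129 132 134 129 125 132
128  77  75  89  87  78  73  91 118 129 133 121 106  98 100 103  96 107 128 129 127 129 132 128 12
[... 1985 characters left out ...]
 212
146 129 128 129 131 130 131 130 130 131 131 130 131 130 134 131 133 130 131 170 214 215 212 214 213 212 212 213 212
147 131 131 130 131 129 132 129 128 128 132 130 129 131 128 129 131 130 128 171 214 212 214 213 212 213 211 212 212
148 130 129 132 129 130 131 129 132 128 129 132 129 130 131 129 130 126 159 201 214 212 212 212 213 212 214 212 213
149 131 129 129 126 132 129 132 131 131 132 129 133 133 128 134 130 157 198 213 213 212 212 211 212 213 210 213 213
150 132 131 132 129 130 131 128 132 129 130 130 129 131 130 157 190 197 212 213 213 213 213 212 212 214 213 212 213
151 133 133 134 133 132 133 136 134 136 131 134 133 135 135 158 189 192 191 193 189 186 181 179 179 179 182 179 183
```

The hole is at cols 217–228, rows 140–145, centre ≈ (222.5, 142.7). The tip is at (222, 135.5), aligned as predicted. Lowering in.

Emit:
send_rows --rot '[[0.001,0.002,-0.002],[0,0,0],[0,0,0],[0,0,0]]' --translation '[[0.012,-0.0005,0],[0.012,0,0],[0.012,0,0],[0,0,0]]' --fingers '[0.01,0.01,0.01,0.01]'

```text
t: 16.55
ee_pos: [0.5372, 0.1666, 0.1358]
eef_rot: [0.707, -0.017, -0.707, -0.017]
force: [-0.3, -0.3, -1.3]
finger_gap: 0.0234
```

```bash
python3 go.py 0.5367 0.1688 0.084
```

```text
t 16.55 p [0.5372 0.1666 0.1358] gap 0.02338476547538795 F [-0.3409 -0.338  -1.3444] shift [ 0.0518 -0.0021  0.0007] rot [-0.0032 -0.0011 -0.0001]
```

Inside by ~15 mm with no contact force.

Emit:
send_rows --rot '[[-0.003,-0.001,0],[0,0,0],[0,0,0],[0,0,0],[0,0,0]]' --translation '[[0.01,-0.002,0],[0.012,0,0],[0.012,0,0],[0.01,0,0],[0,0,0]]' --fingers '[0.01,0.01,0.01,0.01,0.01]'

```text
t: 17.05
ee_pos: [0.5374, 0.1689, 0.0877]
eef_rot: [-0.707, 0.015, 0.707, 0.015]
force: [-0.6, 0.0, -0.7]
finger_gap: 0.0235
```

```bash
python3 go.py 0.5367 0.1688 0.083
```

```text
t 17.05 p [0.5374 0.1689 0.0877] gap 0.023509939742093842 F [-0.5685  0.0165 -0.7305] shift [0.0047 0.0002 0.0007] rot [ 0.0002  0.     -0.    ]
```

Emit:
send_rows --rot '[[0,0,0],[0,0,0],[0,0,0],[0,0,0]]' --translation '[[0.003,0,0],[0.0015,0,0],[0,0,0],[0,0,0]]' --fingers '[0.01,0.01,0.01,0.01]'

```text
t: 17.45
ee_pos: [0.5381, 0.1692, 0.0832]
eef_rot: [0.707, -0.015, -0.707, -0.015]
force: [-0.1, 0.2, -1.1]
finger_gap: 0.0236
```

Emit:
send_rows --rot '[[0,0,0],[0,0,0],[0,0,0],[0,0,0],[0,0,0]]' --translation '[[0,0,0],[0,0,0],[0,0,0],[0,0,0],[0,0,0]]' --fingers '[0.035,0.045,0.055,0.055,0.055]'

```text
t: 17.95
ee_pos: [0.5402, 0.1696, 0.0856]
eef_rot: [0.709, -0.015, -0.705, -0.016]
force: [-0.3, 0.3, -0.7]
finger_gap: 0.0548
```

```bash
python3 - <<'E'
from h import *
s=state();print(s["ee_pos"],s["force"],s["finger_gap"])
g=cv2.cvtColor(camera("side"),cv2.COLOR_RGB2GRAY)
for r in range(132,150):print(r,' '.join('%3d'%x for x in g[r,208:236]))
E
```

```text
[0.54018453 0.16959834 0.08557263] [-0.30233308  0.33423535 -0.69572092] 0.05484113842573464
132 125 132 128 127 130 131 133 133 135 118  79  85 104  90  42  44  43  44  45  61  95 113 123 130 132 131 131 130
133 133 130 129 132 134 133 132 130 132 116  83  85  99  92  45  38  42  41  43  54  88 114 125 128 128 131 126 131
134 138 151 160 160 148 131 131 132 132 115  85  83  97  93  46  42  37  38  42  55  89 132 163 174 174 175 177 174
135 159 201 200 201 198 168 131 128 132 120  89  81  93  96  52  39  39  39  45  68  95 143 195 211 208 208 208 210
136 178 214 215 214 215 188 132 133 132 122  92  79  92 102  95  93  93  94  93  98 107 142 193 214 215 216 214 215
137 182 215 214 214 216 208 192 174 119  90  75  79  83  90  98  96  96  97  95  91  83  94 136 190 215 214 215 216
138 182 215 216 216 216 213 205 156  75  50  59  79  78  79  80  81  82  79  81  70  53  39  58 117 179 211 214 217
139 187 215 215 213 201 168 151  91  39  37  56  79  80  79  78  78  76  79  80  72  54  39  41  46 115 187 214 215
140 199 215 214 198 154 120  88  35  38  33  52  77  80  80  78  75  78  75  78
[... 380 characters left out ...]
 216
144 130 131 134 131 131 126  95  35  31  35  34  35  35  33  28  30  35  33  35  40  36  34  44  37  96 177 214 218
145 131 133 130 132 131 131 113  55  33  34  36  31  32  36  35  36  36  37  37  38  34  36  37  93 168 206 216 216
146 133 131 130 131 132 133 126 107  72  34  34  33  36  31  39  30  37  36  35  34  39  49  99 165 208 215 215 215
147 133 134 132 132 133 127 130 129 116 100  73  45  34  37  33  36  36  35  42  54  84 112 158 208 215 214 214 215
148 130 134 133 133 132 132 130 131 131 127 117 110 109 101  84  85  95 109 113 115 123 129 172 215 216 217 217 215
149 133 132 132 131 131 133 133 131 130 132 129 133 131 126 126 121 125 130 132 129 132 133 172 215 215 216 216 217
```

The collar sits on the block again: bottom edge at row ~147, as at the start. I'll open fully and retreat straight up.

Emit:
send_rows --rot '[[0,0,0],[0,0,0],[0,0,0],[0,0,0],[0,0,0]]' --translation '[[0,0,0],[0,0,0],[0,0,0],[-0.015,0,0],[-0.025,0,0]]' --fingers '[0.085,0.085,0.085,0.085,0.085]'

```text
t: 18.5
ee_pos: [0.5362, 0.1687, 0.1232]
eef_rot: [-0.706, 0.016, 0.708, 0.015]
force: [0.8, -0.6, 0.6]
finger_gap: 0.0849
```

Emit:
send_rows --rot '[[0,0,0],[0,0,0],[0,0,0],[0,0,0],[0,0,0]]' --translation '[[-0.03,0,0],[-0.03,0,0],[-0.03,0,0],[-0.02,0,0],[0,0,0]]' --fingers '[0.085,0.085,0.085,0.085,0.085]'

```text
t: 19.0
ee_pos: [0.5391, 0.1694, 0.2466]
eef_rot: [0.709, -0.015, -0.705, -0.016]
force: [-0.6, -0.1, 0.4]
finger_gap: 0.0851
```

Emit:
send_rows --rot '[[0,0,0],[0,0,0],[0,0,0]]' --translation '[[0,0,0],[0,0,0],[0,0,0]]' --fingers '[0.085,0.085,0.085]'

```text
t: 19.3
ee_pos: [0.538, 0.1692, 0.2456]
eef_rot: [0.709, -0.015, -0.705, -0.016]
force: [-0.3, 0.6, 0.2]
finger_gap: 0.085
```

```bash
python3 - <<'E'
from h import *
s=state();print(s["t"],s["ee_pos"],s["force"],s["finger_gap"])
g=cv2.cvtColor(camera("side"),cv2.COLOR_RGB2GRAY)
for r in range(110,150):print(r,' '.join('%3d'%x for x in g[r,208:236]))
E
```

```text
19.3 [0.53801175 0.16917938 0.24556102] [-0.32058482  0.55130705  0.20057168] 0.08498867129372209
110  62  59  60  58  55  54  72 101 123 130 129 131 129 126 130 130 129 130 130 126 130 126 127 130 131 130 133 133
111  57  59  55  57  57  72  93 101 120 130 130 132 130 131 127 128 132 130 130 129 129 131 132 133 129 133 130 130
112  59  58  55  61  82  95 101 102 118 129 131 131 131 129 134 132 133 131 131 131 130 132 129 129 132 131 128 132
113  58  66  83  92 102 105 102 100 116 128 125 124 123 117 118 123 123 128 125 131 129 130 130 131 132 132 129 127
114  84  95 105 106 106 104  99 103 112 117 111 102  97  90  87  93 102 114 114 120 131 129 128 129 130 129 128 129
115 109 111 112 110 108 102 104 101  95 103 107  84  79  79  78  78  91 108 107 111 126 126 127 125 128 131 131 132
116 116 115 112 111 106 104 103  99  94  97 107  94  69  77  75  75  94 113 105 106 129 127 128 130 130 131 131 133
117 117 114 110 109 105 106 105 104  98 106 113 112 101 103 103 103 108 115  99 104 129 125 128 131 127 130 128 130
118 117 115 112 111 107 108 107 104  97 103 109 105 104 104 105 106 103 10
[... 2937 characters left out ...]
 212
144 130 128 131 129 131 126  89  33  34  38  37  31  36  32  41  33  38  33  39  36  41  38  40  38  93 172 212 215
145 131 127 129 129 128 130 110  54  39  32  40  37  34  37  33  31  37  36  42  41  38  35  37  93 164 204 210 210
146 129 158 168 129 131 126 125 106  70  35  34  41  37  36  33  42  33  38  35  37  29  46 102 164 203 211 214 212
147 129 147 154 129 128 129 130 127 118 101  74  41  34  32  35  38  33  39  41  74 136 179 185 205 212 211 211 213
148 129 126 128 130 131 158 187 188 191 189 183 177 153 100 106 136 154 177 178 178 197 210 213 213 211 212 210 212
149 128 130 128 130 130 144 164 184 212 214 211 210 200 187 188 198 203 212 212 214 214 213 212 212 212 212 211 214
```

The probe stands upright, with handle cols 217–227 and top row 114 against 114 at the start. The collar is seated and the gripper is clear. Handing in.

```bash
python3 -c "
from bench import *
print(sign_off())"
```

```text
the job is handed in; nothing more can be done
None
```

I took the middle-sized probe out of the white holder and swept its tip along the whole joint of the grey chamber, from the fitting end to the plain end. I then stood it back in its holder, let go, and handed the job in at about 19 s of the 59 s allowed. No verdict was reported.

**Sweep:** The tip moved at about 33 mm/s and ran from about 8 cm on the fitting side of the middle to 8 cm on the plain side. From the arm's pose and the side camera, it stayed about 7–8 mm above the lid and within about 1 mm of the joint sideways, with a few mm of uncertainty. The force readings never rose above noise (under 2 N), so I saw no sign of it touching the lid.

**Final check (side camera):** The probe stands upright with its collar down on the block, within about 1 px of its starting position. The gripper was open and lifted clear above it.

**Checks that disagreed:**
- **Finger height:** The fingertips looked about 35–48 mm higher in the pictures than the reported tool height. I set the grasp height from the pictures and tracked the probe tip relative to where it was picked up.
- **Tip from above:** The gripper hid the tip from the top camera, so its sideways position comes from the side view and the grip geometry.
- **Fallen look-alikes:** Both the small and the large look-alike probes, which stood loose on their tips, fell over on the table during the run. The force readings showed no contact with them, and I saw nothing leave the table, although the last checks did not cover them.

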